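# Load the filter plate and hold the lens collar home

## Robot

A 6-joint arm with a two-finger parallel gripper is mounted at the origin on the work surface. World frame = base frame: x ahead of the robot, y to its left, z up, the work surface at z = 0. Lengths are in mm, angles in rad, forces in N, time in s.
With the tool pointing down it reaches from about 275 to 750 mm from the base axis. Payload 10.2 kg.
Tool frame: the origin (TCP) lies between the finger pads; the fingertips stand 17 mm ahead of it and the grasp point (between the pads) lies 2 mm behind it; z points along the fingers, y is the line along which they close (so a half turn about z gives the same grasp; the last joint's range is limited). The gripper opens to 88 mm and grips with 3 to 60 N. Pads are 18 mm wide; open, the fingers measure 123 mm over their backs; the gripper's body (75 mm by 187 mm) begins 45 mm behind the grasp point.
Start: joints at [-1.348, 0.313, 1.498, -0, 1.331, -0.223], TCP at [226.358, -473.702, 234.62] pointing down, gripper open.
Joint ranges: [-2.94, 2.94], [-0.97, 2.17], [0.19, 2.56], [-1.23, 4.37], [0.02, 3.11], [-2.88, 2.88]. Speed limits (rad/s): [2.39, 2.39, 3.01, 3.14, 3.14, 3.14].

## Interface

Orientations are given as a unit quaternion [x, y, z, w].
In Python, from cell import get_state, capture, camera_params, finish_job, look_for, place_of gives the robot as it stands.
- The arm moves only by the shell command python3 -m jog 'ROWS'. ROWS is text: rows parted by semicolons, each of 7 numbers parted by spaces: the shift along the tool's x, y, z in mm, then the turn, a rotation vector about the tool's x, y, z in degrees, then the opening, from 0 (shut) to 1 (fully open). In form: dx dy dz ax ay az gripper; .... A call has 1 to 20 rows; each row shifts and turns the commanded pose from where the row before left it, along the tool's axes as they then stand; what a row does not reach is not made up. A row lasts 1/8 s, in which the tool goes at most 62.5 mm and 10.7 degrees, less where a joint would pass 70% of its speed; a pose out of reach is approached as far as the arm can. A call is refused whole if a number of a shift passes 62.5 or a number of a turn 10.7, either way. A call with a gripper value outside its range is refused whole. The fingers move at their own pace and stop on an object; the grip force is fixed at half the most. Time passes only in rows, so rows that do not move let the fingers close. It gives the time, the measured TCP pose, the force, the opening and the grip force at its end, in the units of the state.
- get_state(): the state, without advancing time (a new reading comes with each control period).
- capture(name): name is "scene" or "side" or "wrist"; returns (picture, depth): 400x640x3 uint8, blue, green, red; 400x640 float32, mm along the optical axis (not along the pixel's ray), 0 where there is no reading.
- camera_params(name): a dict with "vfov" (degrees; the focal length in pixels is half the picture's height over the tangent of half this angle, whatever the lens; pixels are square), "cx", "cy" (the principal point, pixels), "extrinsics" (4x4, takes a point from camera to world coordinates). Camera axes: x right, y down, z forward; pixel columns grow to the right and rows downward; lengths in mm; the calibration is good to about 2 mm. A picture is of the moment at which its call begins: read the wrist's pose just before it. camera_params takes no time and is no camera call; for the wrist camera it gives the pose at the moment of the call.
- finish_job(): hands the job in; it is judged then, once.
Trained networks look in the newest picture that a camera, given by its name, has taken for a name from the list of things; names that differ only in an ending like _2 or _b are one class to them, and where a whole thing is asked for, a point or a joint stands for the part that bears it (a point fixed in the world has none). Each returns a list of dicts, best first, with "conf" (0 to 1); they miss things now and then, are a little off and sometimes report something else, mostly with a low value. They report only what shows in the picture. A call takes as long as a camera call. They do not tell look-alikes from the thing itself.
- look_for(camera, label): "box" ([left, top, width, height] in pixels, round what is visible of it).
- place_of(camera, label): "xy" ([column, row] in pixels: a listed point, or the origin of a listed thing).
The state is a dict: "clock": time; "q": joint angles; "qvel": joint speeds; "effort": joint torques, N m; "tool_pos": TCP position; "orientation": TCP orientation; "contact_force": force on the tool from outside, world axes, zero at the start; "moment": the same for the moment, N m; "opening": finger opening in mm; "gripper_force": force on a finger pad.
Only numpy, scipy, OpenCV 4.12 (cv2) and the standard library are available. Lean on these libraries where they do the work, as an engineer would, in place of code of your own. Each camera call takes 0.05 s, during which the arm holds its last target. There are 200 camera calls.

## Task

Take the filter plate out of its storage block, slide it all the way down into the slot of the microscope's light unit and let go of it. Then turn the knurled lens collar clockwise (seen from above), pressing lightly, until its hidden keyway drops over the pin; push it fully home against its spring and finish while still holding it down there, without moving the bottle, the slide box or the jar.

Things in the scene. Friction and masses are not known exactly. Their poses are not given: they have to be found in the camera images.
- plate_centre (a point): Filter plate: flat upright aluminium plate, 10 mm thick, 90 mm tall, with a round dark-rimmed glass. Lower 60 mm: 50 mm wide; upper 30 mm (the grip tab): 36 mm wide. 50 to 100 g. The point is its centre, 45 mm above the foot, 45 mm below the top. x runs along the width, y through the thickness (grip across y, on the tab), z up. It is the same either way round.
- plate: The same filter plate; origin at the centre of its foot, axes as for its centre.
- storage: Fixed black storage block, 90 x 55 x 35 mm, with an upward slot (28 mm deep, 52.5 x 12.5 mm) in which the filter plate stands at the start, its foot 7 mm above the table, so its top is 97 mm above the table. Origin under its centre; slot's long side along its x; z up.
- light_unit: Fixed white box on the table, the microscope's light unit, 120 mm (its x) by 250 mm (its y) by 70 mm high; a slot in its top near its +y end, the lens collar on its top near its -y end. Origin under its centre, z up.
- slot_mouth (a point): Centre of the mouth of the filter slot, level with the unit's top (70 mm above the table), 68 mm from its centre along +y. Slot: 52 mm along the unit's x, 12 mm along its y, 45 mm deep, small chamfer. The plate goes in foot first, upright, its width along the unit's x. Fully in, the plate's centre is level with the mouth and its top 45 mm above the unit.
- collar: The lens collar; goes down and up (this frame does not turn with the ring). Upright axis, 62 mm from the unit's centre along its -y. A flange 62 mm in diameter, 6 mm high, and above it the knurled grip, 45 mm in diameter, 30 mm high, glass on top. Origin on the axis at the flange's underside: 84 mm above the table when let go, 72 mm when fully home.
- collar_grip (a point): Point on the collar's axis 23 mm above the flange's underside (17 mm above the flange's top face, 13 mm below the collar's top); goes down and up with it: 107 mm above the table when let go, 95 mm home. Fingers pinching the knurled grip from above can also bear on the flange, which sticks out 8.5 mm all round.
- collar_travel (a joint): How far the collar is pushed down, in m: 0 let go, 0.012 fully home. A spring lifts it back to 0 when let go; net of weight it takes 2.5 N to start and 8.5 N to hold home. While the keyway is not over the pin, the collar meets the pin at 0.003; the pin gives 1 mm per 5 N up to 0.0045, then is hard, and even a hard push gets no further than 0.008.
- collar_top (a point): Centre of the collar's top, 36 mm above the flange's underside. Inside, out of sight, are one pin and one keyway: from the start it takes 0.6 to 2.4 rad (35 to 140 degrees) of clockwise turn, seen from above, until the keyway is over the pin, with about 0.1 rad of play either side. When let go, the collar keeps its angle (0.04 N m of friction).
- water: Bystander: clear water bottle with white cap, 64 mm in diameter, 200 mm tall, loose. Leave it alone. Origin under its centre.
- slide_box: Bystander: closed grey slide box, 85 x 50 x 32 mm, loose. Leave it alone. Origin under its centre.
- jar: Bystander: small amber jar with black cap, 36 mm in diameter, 55 mm tall, loose. Leave it alone. Origin under its centre.
There are look-alikes about, which are no part of the job. There is more than one size of the plate; the job needs the smallest.

How it is judged:
By the outcome, as a careful person would: the job done as asked, in the order asked, and still so for the second after the job is handed in, while the arm keeps its last pose, push and grip.
It also fails if it takes over 72 s, if anything falls off the work surface, if the arm or the gripper's body presses on something with over 40 N, if the wrist force passes 120 N, or if a joint passes its speed limit or range.

## Working session

There is one attempt and no reset: what is moved stays moved. The work goes in short steps, Python scripts to look and compute and a shell command to move; the robot and the scene stay as the last step left them, time stands still between calls to the robot, and variables do not carry over. Pictures are saved under pics/ and viewed, at most 10 in all, crops included, and the job is handed in when it is done.

```bash
ls; mkdir -p pics
cat > h.py <<'E'
import numpy as np, cv2
from cell import *
from scipy.spatial.transform import Rotation as R
def cam(n):
    p=camera_params(n); f=200/np.tan(np.radians(p['vfov'])/2); return f,p['cx'],p['cy'],np.array(p['extrinsics'])
def dep(n,uv,d,P=None):
    f,cx,cy,T=P or cam(n); return (T@[(uv[0]-cx)/f*d,(uv[1]-cy)/f*d,d,1])[:3]
def onz(n,uv,z,P=None):
    f,cx,cy,T=P or cam(n); r=T[:3,:3]@[(uv[0]-cx)/f,(uv[1]-cy)/f,1]; o=T[:3,3]; return o+r*(z-o[2])/r[2]
def proj(n,p,P=None):
    f,cx,cy,T=P or cam(n); c=np.linalg.inv(T)@[*p,1]; return [c[0]/c[2]*f+cx,c[1]/c[2]*f+cy]
def cloud(n,D,P=None):
    f,cx,cy,T=P or cam(n); v,u=np.mgrid[:400,:640]; X=np.stack([(u-cx)/f*D,(v-cy)/f*D,D,np.ones_like(D)],-1)@T.T; X=X[...,:3]; X[D==0]=np.nan; return X
E
python3 - <<'E'
from h import *
np.set_printoptions(precision=1,suppress=True)
s=get_state(); print(s['clock'],s['tool_pos'],s['orientation'])
Z={'plate_centre':52,'storage':0,'slot_mouth':70,'collar_top':120,'water':0,'slide_box':0,'jar':0,'light_unit':0}
for n in('scene','side'):
    im,D=capture(n); cv2.imwrite(f'pics/{n}0.png',im)
    print(n,camera_params(n)['cx'],cam(n)[3][:3,3])
    for l,z in Z.items():
        for r in place_of(n,l)[:4]: print(n,l,round(r['conf'],2),np.round(r['xy']),onz(n,r['xy'],z))
print(get_state()['clock'])
E
```

```text
pics
0.0 [ 226.3 -473.5  234.1] [ 1.   0.2  0.  -0. ]
scene 320.4039327924405 [1122.5 -758.6  814.2]
scene plate_centre 0.91 [355. 118.] [463.4 336.3  52. ]
scene plate_centre 0.87 [407. 155.] [684.1 261.   52. ]
scene plate_centre 0.59 [370. 143.] [573.7 247.2  52. ]
scene plate_centre 0.25 [286. 196.] [531.9 -75.2  52. ]
scene storage 0.72 [369. 161.] [582.2 234.8   0. ]
scene slot_mouth 0.93 [306. 175.] [534.1   1.9  70. ]
scene collar_top 0.77 [288. 192.] [ 578.6 -123.6  120. ]
scene collar_top 0.67 [369. 158.] [654.9  99.4 120. ]
scene water 0.86 [197. 310.] [ 577.8 -417.7    0. ]
scene slide_box 0.74 [358. 252.] [750.5 -83.    0. ]
scene slide_box 0.34 [368. 160.] [577.5 238.    0. ]
scene jar 0.76 [403. 192.] [726.1 173.5   0. ]
scene jar 0.56 [299. 214.] [560.4 -62.3   0. ]
side 314.94765676721266 [305.5 926.2 837.1]
side plate_centre 0.75 [290. 305.] [571.1 244.7  52. ]
side plate_centre 0.67 [325. 343.] [473.3 316.   52. ]
side plate_centre 0.59 [236. 288.] [701.2 234.5  52. ]
side storage 0.91 [286. 318.] [585.2 238.4   0. ]
side storage 0.52 [269. 218.] [756.5 -85.2   0. ]
side storage 0.16 [335. 238.] [557.2 -57.4   0. ]
side slot_mouth 0.72 [336. 231.] [540.1  -3.4  70. ]
side collar_top 0.83 [339. 185.] [ 570.8 -130.3  120. ]
side water 0.85 [361. 170.] [ 570.6 -413.3    0. ]
side water 0.74 [335. 237.] [557.9 -62.4   0. ]
side water 0.5 [334. 235.] [563.6 -71.   -0. ]
side slide_box 0.61 [269. 220.] [752.8 -78.2   0. ]
side light_unit 0.84 [335. 238.] [557.4 -59.9   0. ]
0.9
```

View pics/scene0.png

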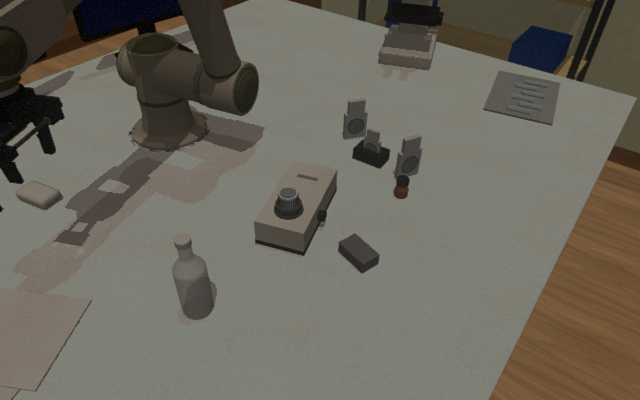

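View pics/side0.png

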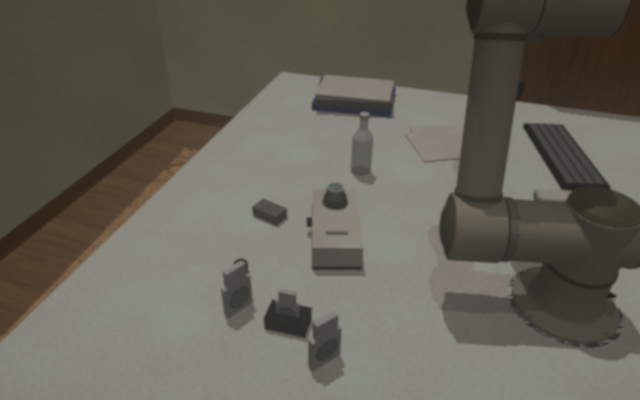

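The pictures agree with the networks: the smallest plate is in the black block (scene 370,145; side 288,305), the unit's slot is at scene (306,176) and the collar at (288,195). Larger look-alike plates stand at scene (355,120) and (408,158), either side of the block.

```bash
cat >> h.py <<'E'
np.set_printoptions(precision=1,suppress=True)
def yaw_of(): # world heading of tool y-axis, deg
    M=R.from_quat(get_state()['orientation']).as_matrix(); return M,np.degrees(np.arctan2(M[1,1],M[0,1]))
def to(p,yawy=None):
    """shift in tool axes (present) to world TCP p, turn about tool z to bring tool y to heading yawy (mod 180)"""
    s=get_state(); M,y=yaw_of(); d=M.T@(np.array(p)-s['tool_pos'])
    a=None if yawy is None else -((yawy-y+90)%180-90)
    print('t',round(s['clock'],2),'tcp',np.array(s['tool_pos']),'tilt',M[:,2].round(3),'yhead',round(y,1),'shift',d,'turn z',a, 'F',np.array(s['contact_force']),'op',round(s['opening'],1),'q6',round(s['q'][5],2))
    return d,a
def rect(X,c,r,z0,z1):
    m=(np.hypot(X[...,0]-c[0],X[...,1]-c[1])<r)&(X[...,2]>z0)&(X[...,2]<z1)
    P=X[m][:,:2].astype(np.float32); return len(P),cv2.minAreaRect(P) if len(P)>4 else None
E
python3 - <<'E'
from h import *
for n in('scene','side'):
    im,D=capture(n); X=cloud(n,D)
    print(n,'block',rect(X,(577,240),60,29,40),'tab',rect(X,(575,243),50,72,110),'unit',rect(X,(557,-60),150,63,77))
    m=(np.hypot(X[...,0]-575,X[...,1]-243)<45);print(np.nanmax(X[m][:,2]))
to((570,150,330))
f,cx,cy,T=cam('wrist');print(f,T)
E
```

```text
scene block (306, ((577.6044311523438, 249.31227111816406), (92.77044677734375, 61.70442581176758), 3.962820291519165)) tab (120, ((577.9055786132812, 247.9286651611328), (37.95914077758789, 14.911025047302246), 5.604957103729248)) unit (2912, ((561.1361694335938, -65.65028381347656), (122.28672790527344, 255.09657287597656), 17.721399307250977))
98.62140826289067
side block (672, ((576.3876953125, 251.95773315429688), (90.50636291503906, 58.66974639892578), 3.328632354736328)) tab (216, ((576.1172485351562, 251.9142303466797), (37.01472091674805, 14.630061149597168), 1.0725301504135132)) unit (2531, ((560.3455200195312, -63.48515319824219), (119.37290954589844, 254.65382385253906), 18.006683349609375))
99.36935309831358
t 1.0 tcp [ 226.4 -473.7  234.6] tilt [-0.  0. -1.] yhead -64.5 shift [ 579.  -414.5  -95.4] turn z None F [-0.2  0.8  0.2] op 87.7 q6 -0.22
304.76157810751084 [[   0.4   -0.9   -0.3  302.4]
 [  -0.9   -0.4   -0.1 -436.5]
 [   0.     0.3   -0.9  384.7]
 [   0.     0.     0.     1. ]]
```

```bash
python3 -m jog '45 -36 -2 0 0 0 1;45 -36 -2 0 0 0 1;45 -36 -2 0 0 0 1;45 -36 -2 0 0 0 1;45 -36 -2 0 0 0 1;45 -36 -2 0 0 0 1;45 -36 -2 0 0 0 1;45 -36 -2 0 0 0 1;45 -36 -2 0 0 0 1;45 -36 -2 0 0 0 1;45 -36 -2 0 0 0 1;45 -36 -2 0 0 0 1;45 -36 -2 0 0 0 1;43 -34 0 0 0 0 1;0 0 0 0 0 7.5 1;0 0 0 0 0 7.5 1;0 0 0 0 0 7 1;0 0 0 0 0 0 1'
python3 - <<'E'
from h import *
to((577,250,150),93.5)
P=cam('wrist'); im,D=capture('wrist'); cv2.imwrite('pics/w1.png',im); X=cloud('wrist',D,P)
print('block',rect(X,(577,250),65,29,40),'tab',rect(X,(577,250),50,75,110))
for l in('plate_centre','storage'):
  for r in place_of('wrist',l)[:3]: print(l,r['conf'],r['xy'],onz('wrist',r['xy'],52 if l[0]=='p' else 0,P))
E
```

```text
clock: 3.25
tool_pos: [576.5, 250.0, 260.5]
orientation: [1.0, 0.031, -0.0, 0.0]
contact_force: [-0.1, -0.1, -0.3]
opening: 88.3
gripper_force: 0.0
t 3.25 tcp [576.5 250.  260.5] tilt [-0. -0. -1.] yhead -86.4 shift [  0.5   0.1 110.5] turn z 0.10839909682709958 F [-0.1 -0.1 -0.3] op 88.3 q6 1.73
block (2592, ((574.18310546875, 250.42593383789062), (90.36673736572266, 54.58978271484375), 2.503122568130493)) tab (346, ((574.19677734375, 250.785400390625), (36.65210723876953, 9.866853713989258), 2.9539380073547363))
plate_centre 0.93 [332.6, 69.5] [692.1 242.6  52. ]
plate_centre 0.82 [258.2, 249.6] [469.6 323.2  52. ]
plate_centre 0.76 [322.6, 171.9] [578.6 245.9  52. ]
storage 0.95 [319.1, 167.8] [572.2 249.6   0. ]
```

View pics/w1.png

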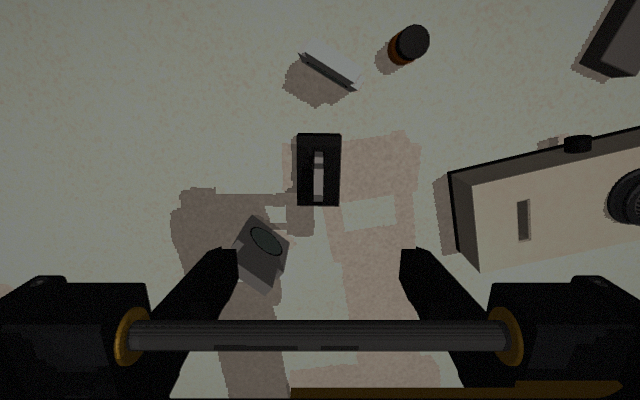

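The wrist view shows the black block with the plate tab at (319,175), the look-alikes clear at (330,70) and (262,250), and the unit's slot at (524,220).

```bash
python3 -m jog '-2 -0.5 40 0 0 0.8 1;0 0 45 0 0 0 1;0 0 45 0 0 0 1;0 0 35 0 0 0 1;0 0 15.5 0 0 0 1;0 0 0 0 0 0 0;0 0 0 0 0 0 0;0 0 0 0 0 0 0;0 0 0 0 0 0 0;0 0 0 0 0 0 0;0 0 0 0 0 0 0'
```

```text
clock: 4.78
tool_pos: [574.5, 250.4, 80.2]
orientation: [1.0, 0.024, 0.0, -0.0]
contact_force: [-0.5, 0.1, -0.7]
opening: 30.4
gripper_force: 0.0
```

```bash
python3 -m jog '0 0 0 0 0 0 0;0 0 0 0 0 0 0;0 0 0 0 0 0 0;0 0 0 0 0 0 0;0 0 0 0 0 0 0;0 0 0 0 0 0 0'
```

```text
clock: 5.52
tool_pos: [574.5, 250.4, 80.1]
orientation: [1.0, 0.024, -0.0, 0.0]
contact_force: [-0.9, -0.4, -0.5]
opening: 9.9
gripper_force: 30.0
```

```bash
python3 -m jog '0 0 -15 0 0 0 0;0 0 -35 0 0 0 0;0 0 -40 0 0 0 0;0 0 -40 0 0 0 0;-9 42 -30 0 0 0 0;-9 42 0 0 0 0 0;-9 42 0 0 0 0 0;-9 42 0 0 0 0 0;-9 40 0 0 0 0 0;0 0 0 0 0 -7.5 0;0 0 0 0 0 -7.5 0;0 0 0 0 0 0 0;0 0 0 0 0 0 0'
python3 - <<'E'
from h import *
to((539.8,.2,250),107.9)
P=cam('wrist'); im,D=capture('wrist'); cv2.imwrite('pics/w2.png',im); X=cloud('wrist',D,P)
s=np.array(get_state()['tool_pos'])
print('unit',rect(X,(560,-64),150,64,76),'plate', rect(X,s,60,s[2]-74,s[2]-40))
for l in('slot_mouth','plate_centre','plate','collar_top'):
  for r in place_of('wrist',l)[:2]: print(l,r['conf'],r['xy'],onz('wrist',r['xy'],{'s':70,'c':120,'p':s[2]-28}[l[0]],P))
E
```

```text
clock: 7.15
tool_pos: [539.5, 40.6, 240.6]
orientation: [0.988, 0.153, 0.0, 0.0]
contact_force: [-0.7, -0.2, -0.6]
opening: 9.6
gripper_force: 30.0
t 7.15 tcp [539.5  40.6 240.6] tilt [ 0. -0. -1.] yhead -72.4 shift [-11.9  38.6  -9.4] turn z -0.28816908397061525 F [-0.7 -0.2 -0.6] op 9.6 q6 1.12
unit (19145, ((558.4573974609375, -64.49658203125), (120.86264038085938, 250.81866455078125), 17.727855682373047)) plate (185, ((563.0658569335938, 48.73530197143555), (0.9357653260231018, 9.976876258850098), 17.737401962280273))
slot_mouth 0.78 [355.9, 195.3] [537.1  -2.8  70. ]
plate_centre 0.89 [318.5, 238.4] [539.2  41.3 212.5]
plate_centre 0.64 [56.5, 162.6] [539.4 203.7 212.5]
plate 0.67 [318.3, 215.5] [554.2  46.1 212.5]
plate 0.57 [93.9, 154.3] [551.1 183.1 212.5]
collar_top 0.64 [497.8, 206.2] [ 580.2 -123.   120. ]
collar_top 0.25 [473.7, 199.7] [579.2 -98.4 120. ]
```

View pics/w2.png

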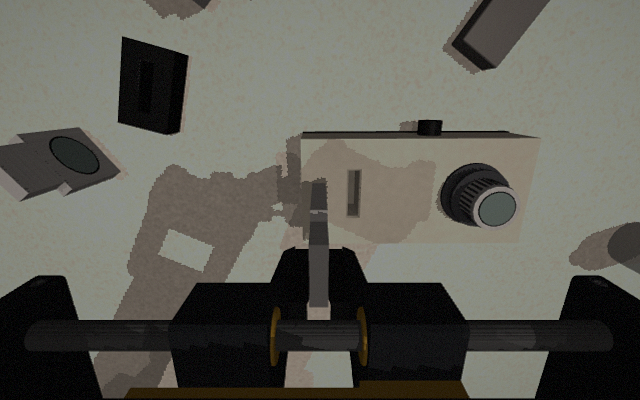

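The plate hangs straight at (318,245) with its far edge at (318,180); the slot is at (354,193) and the collar at (478,200). I'll get the slot mouth exactly from depth.

```bash
cat >> h.py <<'E'
def slot():
    P=cam('wrist'); im,D=capture('wrist'); X=cloud('wrist',D,P); f,cx,cy,T=P
    v,u=np.mgrid[:400,:640]; r=np.stack([(u-cx)/f,(v-cy)/f,np.ones_like(D)],-1)@T[:3,:3].T; o=T[:3,3]
    Q=o+r*((70-o[2])/r[...,2])[...,None]
    m=(np.hypot(Q[...,0]-538,Q[...,1])<40)&(np.abs((Q[...,:2]-[538,0])@[-.3045,.9525])<14)&(np.abs((Q[...,:2]-[538,0])@[.9525,.3045])<35)
    zt=np.nanmedian(X[m][:,2]); k=m&~(X[...,2]>zt-4)
    print('top z',zt,'slot',rect(np.where(k[...,None],Q,np.nan),(538,0),45,60,80))
    return im,D,X,Q
E
python3 - <<'E'
from h import *
slot()
E
```

```text
top z 69.470688805686 slot (464, ((539.502197265625, 2.5874557495117188), (66.387451171875, 23.985836029052734), 12.912910461425781))
```

Run:
```python
from h import *
im,D,X,Q=slot()
roi=np.zeros((400,640),bool); roi[160:226,340:368]=1
g=cv2.cvtColor(im,cv2.COLOR_BGR2GRAY)
for nm,k in(('z',roi&~(X[...,2]>65)),('g',roi&(g<0.6*np.median(g[roi])))):
    n,L,st,c=cv2.connectedComponentsWithStats(k.astype(np.uint8)); i=1+st[1:,4].argmax(); print(nm,st[i]); p=Q[L==i][:,:2].astype(np.float32); print(cv2.minAreaRect(p),p.mean(0))
```

```text
top z 69.43923817662142 slot (470, ((534.7099609375, 1.423757553100586), (64.85918426513672, 21.564563751220703), 25.61089515686035))
z [347 171  13  44 461]
((538.7974243164062, 0.8000411987304688), (49.292755126953125, 12.614301681518555), 17.801111221313477) [539.2   1.5]
g [348 171  12  45 312]
((538.2438354492188, 0.5540294647216797), (50.482906341552734, 11.199671745300293), 17.632177352905273) [535.9  -1.7]
```

```bash
python3 -m jog '-6.6 19 0 0 0 0 0;-6.6 19.3 0 0 0 0 0;0 0 35 0 0 0 0;0 0 35 0 0 0 0;0 0 18 0 0 0 0;0 0 0 0 0 0 0'
python3 - <<'E'
from h import *
to((538.5,0.1,143),107.7)
P=cam('wrist');im,D=capture('wrist'); X=cloud('wrist',D,P); s=np.array(get_state()['tool_pos'])
print('unit',rect(X,(558,-64),150,66,74),'plate', rect(X,s,60,s[2]-71,s[2]-40))
cv2.imwrite('pics/w3.png',cv2.resize(im[120:330,220:460],None,fx=2.5,fy=2.5))
E
```

```text
clock: 8.25
tool_pos: [538.1, 0.1, 151.2]
orientation: [0.988, 0.154, -0.001, -0.0]
contact_force: [-0.1, -0.8, -1.5]
opening: 9.9
gripper_force: 30.0
t 8.25 tcp [538.1   0.1 151.2] tilt [-0.  0. -1.] yhead -72.3 shift [0.4 0.1 8.2] turn z 0.02767861755478407 F [-0.1 -0.8 -1.5] op 9.9 q6 1.04
unit (33128, ((558.421142578125, -64.57777404785156), (120.84616088867188, 251.19515991210938), 17.793176651000977)) plate (185, ((561.5507202148438, 8.331914901733398), (0.8958525657653809, 10.011034965515137), 17.010143280029297))
```

View pics/w3.png

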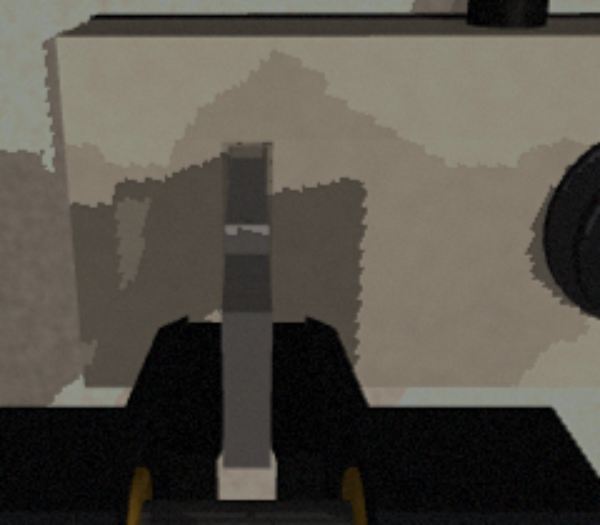

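The crop shows the plate foot in line over the slot. Inserting slowly.

```bash
python3 -m jog '0.3 0.2 4 0 0 0 0;0 0 4 0 0 0 0;0 0 4 0 0 0 0;0 0 4 0 0 0 0;0 0 0 0 0 0 0'
```

```text
clock: 8.93
tool_pos: [538.8, -0.1, 135.8]
orientation: [0.988, 0.154, -0.0, -0.0]
contact_force: [-0.3, -0.2, -0.5]
opening: 9.8
gripper_force: 30.0
```

Foot is about 7 mm into the slot with no force; continuing.

```bash
python3 -m jog '0 0 6 0 0 0 0;0 0 6 0 0 0 0;0 0 6 0 0 0 0;0 0 6 0 0 0 0;0 0 6 0 0 0 0;0 0 3 0 0 0 0;0 0 0 0 0 0 0'
```

```text
clock: 9.8
tool_pos: [538.9, -0.1, 102.9]
orientation: [0.988, 0.154, -0.0, -0.0]
contact_force: [-0.5, 0.8, 0.0]
opening: 9.7
gripper_force: 30.0
```

```bash
python3 -m jog '0 0 2 0 0 0 0;0 0 2 0 0 0 0;0 0 1 0 0 0 0;0 0 0.7 0 0 0 0;0 0 0.5 0 0 0 0;0 0 0 0 0 0 0'
```

```text
clock: 10.55
tool_pos: [539.3, -0.3, 98.1]
orientation: [0.988, 0.154, 0.001, 0.0]
contact_force: [-2.9, -0.1, 9.0]
opening: 9.6
gripper_force: 30.0
```

```bash
python3 -m jog '0 0 0 0 0 0 1;0 0 0 0 0 0 1;0 0 0 0 0 0 1;0 0 0 0 0 0 1;0 0 0 0 0 0 1;0 0 -10 0 0 0 1;0 0 -40 0 0 0 1;0 0 -40 0 0 0 1;0 0 -40 0 0 0 1;0 0 0 0 0 0 1;0 0 0 0 0 0 1'
python3 - <<'E'
from h import *
to((577.3,-123.6,220),107.7)
P=cam('wrist');im,D=capture('wrist'); X=cloud('wrist',D,P)
print('unit',rect(X,(558,-64),150,66,74),'plate', rect(X,(539,0),40,90,130),np.nanmax(X[(np.hypot(X[...,0]-538,X[...,1])<40)][:,2]))
for z in((117,123),(85,93)):
  m=(np.hypot(X[...,0]-577,X[...,1]+123.6)<50)&(X[...,2]>z[0])&(X[...,2]<z[1]); print('collar',m.sum(),cv2.minEnclosingCircle(X[m][:,:2].astype(np.float32)))
cv2.imwrite('pics/w4.png',im)
E
```

```text
clock: 11.92
tool_pos: [538.6, -0.0, 226.5]
orientation: [0.988, 0.154, -0.0, -0.0]
contact_force: [-0.7, 0.9, 0.7]
opening: 88.3
gripper_force: 0.0
t 11.93 tcp [538.6  -0.  226.5] tilt [-0.  0. -1.] yhead -72.3 shift [ -0.8 129.5   6.4] turn z 0.0424003875082235 F [-0.7  0.9  0.7] op 88.3 q6 1.04
unit (22305, ((558.6026611328125, -64.42207336425781), (120.91690826416016, 250.92184448242188), 18.020906448364258)) plate (481, ((539.1564331054688, 0.3183250427246094), (36.03749465942383, 9.507640838623047), 17.9279727935791)) 329.55686168022714
collar 1929 ((577.7605590820312, -122.9345932006836), 22.790822982788086)
collar 1003 ((577.7452392578125, -122.4297103881836), 30.957317352294922)
```

View pics/w4.png

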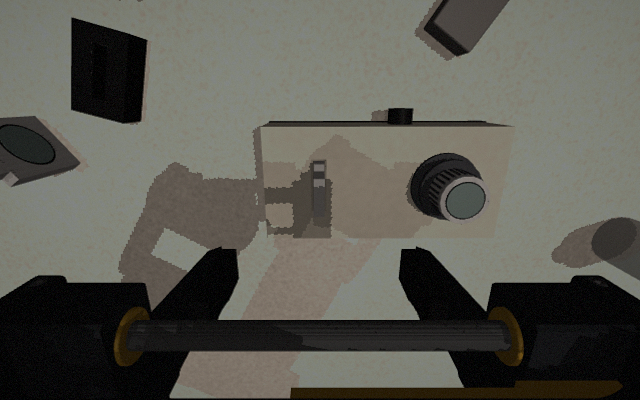

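The plate stands upright in its slot (319,175), released; the collar is at (450,190).

```bash
python3 -m jog '0 43 0 0 0 0 1;0 43 0 0 0 0 1;0 43 0 0 0 0 1;0 0 0 0 0 -10.4 1;0 0 0 0 0 -10.4 1;0 0 0 0 0 -10.4 1;0 0 0 0 0 -10.4 1;0 0 0 0 0 -10.4 1;0 0 0 0 0 -10.4 1;0 0 0 0 0 -10.4 1;0 0 0 0 0 -10.4 1;0 0 0 0 0 -10.4 1;0 0 0 0 0 -10.4 1;0 0 0 0 0 -10.4 1;0 0 0 0 0 -10.4 1;0 0 0 0 0 -10.4 1;0 0 20 0 0 0 1;0 0 20 0 0 0 1;0 0 0 0 0 0 1'
python3 - <<'E'
from h import *
to((577.7,-123,108))
P=cam('wrist');im,D=capture('wrist'); X=cloud('wrist',D,P)
for z in((117,123),(85,93)):
  m=(np.hypot(X[...,0]-577,X[...,1]+123.6)<50)&(X[...,2]>z[0])&(X[...,2]<z[1]); print('collar',m.sum(),cv2.minEnclosingCircle(X[m][:,:2].astype(np.float32)) if m.sum()>3 else 0)
m=(np.hypot(X[...,0]-538,X[...,1])<40)&(X[...,2]<130)&(X[...,2]>80);print('plate top',np.nanpercentile(X[m][:,2],98) if m.sum() else 0)
E
```

```text
clock: 14.35
tool_pos: [577.3, -122.6, 184.8]
orientation: [0.234, 0.972, 0.0, -0.002]
contact_force: [-0.9, 0.1, 0.1]
opening: 88.0
gripper_force: 0.0
t 14.35 tcp [ 577.3 -122.6  184.8] tilt [-0.  0. -1.] yhead 62.9 shift [-0.8 -0.1 76.8] turn z None F [-0.9  0.1  0.1] op 88.0 q6 -1.51
collar 2540 ((577.6552124023438, -122.8745346069336), 22.618488311767578)
collar 1182 ((577.5169067382812, -122.73065185546875), 30.866291046142578)
plate top 116.232131755183
```

```bash
python3 -m jog '-0.5 0 25 0 0 0 1;0 0 25 0 0 0 1;0 0 20 0 0 0 1;0 0 6 0 0 0 1;0 0 0 0 0 0 0;0 0 0 0 0 0 0;0 0 0 0 0 0 0;0 0 0 0 0 0 0;0 0 0 0 0 0 0;0 0 0 0 0 0 0;0 0 0 0 0 0 0;0 0 0 0 0 0 0'
```

```text
clock: 15.9
tool_pos: [578.6, -123.7, 111.1]
orientation: [0.234, 0.972, -0.0, -0.0]
contact_force: [-3.6, -5.3, 3.1]
opening: 43.2
gripper_force: 30.0
```

```bash
python3 -m jog '0 0 0 0 0 0 0;0 0 0 0 0 0 0'; python3 -c "
from h import *
to((577.6,-122.9,108.5)); print(get_state()['moment'])"
```

```text
clock: 16.15
tool_pos: [578.6, -123.8, 111.1]
orientation: [0.234, 0.972, -0.0, 0.0]
contact_force: [-2.2, -4.1, 2.7]
opening: 43.3
gripper_force: 30.0
t 16.15 tcp [ 578.6 -123.8  111.1] tilt [-0. -0. -1.] yhead 62.9 shift [1.3 0.3 2.6] turn z None F [-2.2 -4.1  2.7] op 43.3 q6 -1.51
[-0.6  0.4  0. ]
```

```bash
python3 -m jog '0 0 0 0 0 0 0.75;0 0 0 0 0 0 0.75;0 0 0 0 0 0 0.75;0 0 0 0 0 0 0.75;0 0 0 0 0 0 0.75;0 0 0 0 0 0 0.75'
```

```text
clock: 16.9
tool_pos: [578.7, -123.2, 110.9]
orientation: [0.234, 0.972, 0.0, 0.0]
contact_force: [0.6, -0.3, -0.5]
opening: 66.4
gripper_force: 0.0
```

```bash
python3 -m jog '1.1 -0.2 1.5 0 0 0 0.75;0 0 1.2 0 0 0 0.75;0 0 0 0 0 0 0;0 0 0 0 0 0 0;0 0 0 0 0 0 0;0 0 0 0 0 0 0;0 0 0 0 0 0 0;0 0 0 0 0 0 0'
```

```text
clock: 17.9
tool_pos: [577.5, -123.3, 108.4]
orientation: [0.234, 0.972, -0.0, 0.0]
contact_force: [-3.2, -5.2, 2.6]
opening: 44.3
gripper_force: 30.0
```

```bash
python3 -m jog '0 -0.8 0 0 0 0 0;0 0 0 0 0 0 0'; python3 -m jog '0 0 1 0 0 0 0;0 0 1 0 0 0 0;0 0 0 0 0 0 0';python3 -m jog '0 0 1 0 0 0 0;0 0 1 0 0 0 0;0 0 0 0 0 0 0'
```

```text
clock: 18.15
tool_pos: [577.5, -123.4, 108.4]
orientation: [0.234, 0.972, 0.0, 0.0]
contact_force: [-1.2, -1.6, 2.0]
opening: 43.7
gripper_force: 30.0
clock: 18.52
tool_pos: [577.4, -123.4, 106.2]
orientation: [0.234, 0.972, 0.0, 0.0]
contact_force: [0.3, 0.6, 4.0]
opening: 43.8
gripper_force: 30.0
clock: 18.9
tool_pos: [577.5, -123.5, 104.6]
orientation: [0.234, 0.972, 0.0, 0.0]
contact_force: [-1.4, 1.5, 7.1]
opening: 44.0
gripper_force: 30.0
```

```bash
python3 -m jog '0 0 0.4 0 0 5 0;0 0 0 0 0 5 0;0 0 0 0 0 0 0'|grep -E 'pos|force|ori'; python3 -m jog '0 0 0 0 0 5 0;0 0 0 0 0 5 0;0 0 0 0 0 0 0'|grep -E 'pos|force|ori';python3 -m jog '0 0 0 0 0 5 0;0 0 0 0 0 5 0;0 0 0 0 0 0 0'|grep -E 'pos|force|ori';python3 -c "
from h import *
to((577.6,-122.9,104.5)); print(get_state()['moment'])"
```

```text
tool_pos: [577.5, -123.5, 104.4]
orientation: [0.318, 0.948, 0.0, 0.0]
contact_force: [-1.7, 2.6, 7.1]
gripper_force: 30.0
tool_pos: [577.6, -123.5, 104.5]
orientation: [0.4, 0.917, 0.0, 0.001]
contact_force: [-1.0, 0.9, 8.5]
gripper_force: 30.0
tool_pos: [577.7, -123.5, 104.5]
orientation: [0.478, 0.878, 0.0, 0.001]
contact_force: [-1.1, 2.0, 7.3]
gripper_force: 30.0
t 20.02 tcp [ 577.7 -123.5  104.5] tilt [ 0. -0. -1.] yhead 32.9 shift [ 0.5  0.2 -0. ] turn z None F [-1.1  2.   7.3] op 43.7 q6 -0.98
[ 0.4 -0.1 -0.1]
```

```bash
python3 -m jog '0 0 0 0 0 4 0;0 0 0 0 0 4 0;0 0 0 0 0 0 0'|grep -E 'pos|contact'; python3 -m jog '0 0 0 0 0 4 0;0 0 0 0 0 4 0;0 0 0 0 0 0 0'|grep -E 'pos|contact';python3 -c "
from h import *
to((577.6,-122.9,104.5)); print(get_state()['moment'])"
```

```text
tool_pos: [577.7, -123.5, 104.5]
contact_force: [-1.0, 2.5, 7.9]
tool_pos: [577.8, -123.5, 104.5]
contact_force: [-0.0, 2.1, 6.2]
t 20.77 tcp [ 577.8 -123.5  104.5] tilt [ 0. -0. -1.] yhead 16.9 shift [ 0.6  0.  -0. ] turn z None F [-0.   2.1  6.2] op 44.0 q6 -0.7
[ 0.3 -0.3 -0.1]
```

```bash
python3 -m jog '0 0 0 0 0 4 0;0 0 0 0 0 4 0;0 0 0 0 0 0 0'|grep -E 'pos|contact';python3 -c "
from h import *
to((577.6,-122.9,104.5)); print(get_state()['moment'])"
```

```text
tool_pos: [577.8, -123.5, 104.5]
contact_force: [-0.2, 2.3, 7.9]
t 21.15 tcp [ 577.8 -123.5  104.5] tilt [ 0. -0. -1.] yhead 8.9 shift [ 0.6 -0.1 -0. ] turn z None F [-0.2  2.3  7.9] op 43.7 q6 -0.56
[ 0.3 -0.3 -0. ]
```

```bash
python3 -m jog '0 0 0.6 0 0 4 0;0 0 0 0 0 4 0;0 0 0 0 0 0 0'|grep -E 'pos|contact'; python3 -m jog '0 0 0 0 0 4 0;0 0 0 0 0 4 0;0 0 0 0 0 0 0'|grep -E 'pos|contact';python3 -c "
from h import *
to((577.6,-122.9,104.5)); print(get_state()['moment'])"
```

```text
tool_pos: [577.9, -123.5, 104.2]
contact_force: [-0.9, 2.2, 10.0]
tool_pos: [577.9, -123.5, 104.2]
contact_force: [-0.6, 2.6, 9.1]
t 21.9 tcp [ 577.9 -123.5  104.2] tilt [ 0. -0. -1.] yhead -7.1 shift [ 0.6 -0.4 -0.3] turn z None F [-0.6  2.6  9.1] op 44.5 q6 -0.29
[ 0.4 -0.2 -0.1]
```

```bash
python3 -m jog '0 0 0 0 0 4 0;0 0 0 0 0 4 0;0 0 0 0 0 0 0'|grep -E 'pos|contact';python3 -c "
from h import *
to((577.6,-122.9,104.5)); print(get_state()['moment'])"
```

```text
tool_pos: [578.0, -123.6, 104.1]
contact_force: [0.3, 1.4, 8.9]
t 22.27 tcp [ 578.  -123.6  104.1] tilt [ 0. -0. -1.] yhead -15.1 shift [ 0.6 -0.5 -0.4] turn z None F [0.3 1.4 8.9] op 43.8 q6 -0.15
[ 0.3 -0.2 -0. ]
```

```bash
python3 -m jog '0 0 0 0 0 4 0;0 0 0 0 0 4 0;0 0 0 0 0 0 0'|grep -E 'pos|contact'; python3 -m jog '0 0 0 0 0 4 0;0 0 0 0 0 4 0;0 0 0 0 0 0 0'|grep -E 'pos|contact';python3 -c "
from h import *
to((577.6,-122.9,104.5)); print(get_state()['moment'])"
```

```text
tool_pos: [578.0, -123.6, 104.2]
contact_force: [-0.7, 1.8, 9.2]
tool_pos: [578.0, -123.7, 104.2]
contact_force: [0.2, 2.3, 9.0]
t 23.02 tcp [ 578.  -123.7  104.2] tilt [ 0. -0. -1.] yhead -31.1 shift [ 0.4 -0.8 -0.3] turn z None F [0.2 2.3 9. ] op 43.8 q6 0.13
[ 0.2 -0.2 -0. ]
```

```bash
python3 -m jog '0 0 0 0 0 4 0;0 0 0 0 0 4 0;0 0 0 0 0 0 0'|grep -E 'pos|contact'; python3 -m jog '0 0 0 0 0 4 0;0 0 0 0 0 4 0;0 0 0 0 0 0 0'|grep -E 'pos|contact';python3 -c "
from h import *
to((577.6,-122.9,104.5)); print(get_state()['moment'])"
```

```text
tool_pos: [578.0, -123.7, 104.2]
contact_force: [0.9, 1.8, 9.3]
tool_pos: [578.0, -123.7, 103.9]
contact_force: [1.1, 1.3, 5.4]
t 23.77 tcp [ 578.  -123.7  103.9] tilt [ 0. -0. -1.] yhead -47.1 shift [ 0.2 -0.9 -0.6] turn z None F [1.1 1.3 5.4] op 43.9 q6 0.41
[ 0.1 -0.3 -0.1]
```

The force dropped from 9.3 to 5.4 N while the tool sank: the keyway is over the pin. Pushing down.

```bash
python3 -m jog '0 0 1 0 0 2 0;0 0 1 0 0 0 0;0 0 1 0 0 0 0;0 0 0 0 0 0 0'|grep -E 'pos|contact'; python3 -m jog '0 0 1 0 0 0 0;0 0 1 0 0 0 0;0 0 0 0 0 0 0'|grep -E 'pos|contact'
```

```text
tool_pos: [578.1, -123.8, 101.4]
contact_force: [0.1, 1.2, 9.3]
tool_pos: [578.2, -123.8, 99.4]
contact_force: [0.9, 1.6, 10.3]
```

```bash
python3 -m jog '0 0 1 0 0 0 0;0 0 1 0 0 0 0;0 0 0 0 0 0 0'|grep -E 'pos|contact'; python3 -m jog '0 0 1 0 0 0 0;0 0 0.7 0 0 0 0;0 0 0 0 0 0 0'|grep -E 'pos|contact'; python3 -m jog '0 0 1 0 0 0 0;0 0 0 0 0 0 0'|grep -E 'pos|contact'
```

```text
tool_pos: [578.2, -123.8, 97.5]
contact_force: [-0.2, 1.5, 10.4]
tool_pos: [578.2, -123.8, 96.3]
contact_force: [-0.9, 2.1, 14.4]
tool_pos: [578.4, -123.8, 96.1]
contact_force: [-3.7, 2.7, 20.6]
```

```bash
python3 -m jog '0 0 0 0 0 0 0;0 0 0 0 0 0 0;0 0 0 0 0 0 0'|grep -E 'pos|contact'
python3 - <<'E'
from h import *
P=cam('wrist');im,D=capture('wrist'); X=cloud('wrist',D,P)
r=np.hypot(X[...,0]-577.6,X[...,1]+122.9)
m=(r<18)&(X[...,2]<125); print('top z',m.sum(),np.nanmedian(X[m][:,2]))
m=(r<30)&(r>24)&(X[...,2]<100);print('flange z',m.sum(),np.nanmedian(X[m][:,2]))
m=(np.hypot(X[...,0]-538,X[...,1])<40)&(X[...,2]<130)&(X[...,2]>95);print('plate top',m.sum(),np.nanpercentile(X[m][:,2],95) if m.sum() else 0)
for n in('scene','side'):
    im2,_=capture(n)
    for l in('water','slide_box','jar'): 
        q=place_of(n,l)
        if q: print(n,l,onz(n,q[0]['xy'],0))
cv2.imwrite('pics/e.png',np.vstack([im[80:],im2[100:380]]))
E
```

```text
tool_pos: [578.3, -123.8, 96.1]
contact_force: [-4.5, 2.9, 21.0]
top z 3303 108.57924243516018
flange z 1394 78.02466677054208
plate top 4239 115.76308592206775
scene water [ 581.  -412.8    0. ]
scene slide_box [749.5 -91.3  -0. ]
scene jar [716.4 172.4  -0. ]
side water [ 580.7 -411.8    0. ]
side slide_box [759.2 -83.8   0. ]
```

View pics/e.png

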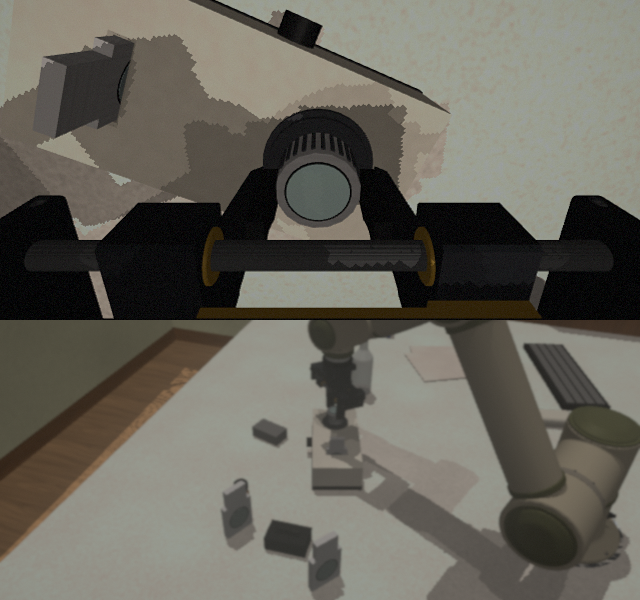

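The pictures show the collar gripped and fully down (flange top 78 mm), the plate seated in its slot (90,85), and the bystanders in place.

```bash
python3 -c "
from cell import *
print(finish_job())"
```

```text
the job is handed in; nothing more can be done
None
```

The job is handed in: the filter plate is fully seated in the light unit's slot and released, and the collar was turned clockwise about 110° until it keyed, then pushed fully home and held there at about 21 N; the bottle, slide box and jar were not touched.

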